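# Weigh the small case on the luggage scale

### The arm

A 7-joint arm with a two-finger parallel gripper is mounted at the origin on the work surface. World frame = base frame: x ahead of the robot, y to its left, z up, the work surface at z = 0. Lengths are in m, angles in rad, forces in N, time in s.
With the tool pointing down it reaches from about 0.425 to 0.95 m from the base axis. Payload 4.7 kg.
Tool frame: the origin (TCP) lies at the very end of the fingers, on their centre line; the grasp point (between the pads) lies 19 mm behind it (ctrl.grasp_offset is the distance from the TCP to the grasp point, in m); z points along the fingers, y is the line along which they close (so a half turn about z gives the same grasp; the last joint's range is limited). The gripper opens to 85 mm and grips with 20 to 120 N. Pads are 22 mm wide; open, the fingers measure 114 mm over their backs; the gripper's body (76 mm by 85 mm) begins 54 mm behind the grasp point. The pads swing forward as they close: fully open they stand 13 mm farther back than shut.
Start: joints at [-1.188, 0.469, -0.049, 1.532, 0.024, 1.141, -0.082], TCP at [0.27, 0.619, 0.231] pointing down, gripper open.
Joint ranges: [-2.59, 2.59], [-0.33, 1.99], [-1.39, 1.29], [0.1, 2.45], [-1.04, 4.18], [0.21, 1.99], [-2.66, 2.66]. Speed limits (rad/s): [2.57, 2.57, 3.14, 3.14, 3.14, 3.14, 3.14].

### API

Orientations are given as a rotation vector (axis times angle).
In Python, from workcell import ctrl gives the robot as it stands.
- The arm moves only by the shell command python3 steer.py 'ROWS' [OPENING] [FORCE]. ROWS is a JSON list of rows, 1 to 12 of them, each of 6 numbers: dx, dy, dz in m, then a rotation vector rx, ry, rz in rad; each row is the pose to reach, as a shift and turn from the pose commanded when the command began, along the tool's axes at that moment; what a row does not reach only later rows make up. A row lasts 1/8 s, in which the tool goes at most 0.0625 m and 0.188 rad, less where a joint would pass 70% of its speed; a pose out of reach is approached as far as the arm can. OPENING is the finger opening in m, set as the command begins (- or left out keeps the last). The fingers move at their own pace and stop on an object; FORCE is the grip in N (left out, the last holds). Time passes only in rows, so rows that do not move let the fingers close. It prints the time, the measured TCP pose, the force, the opening and the grip force at its end.
- ctrl.sense(): the state, without advancing time (a new reading comes with each control period).
- ctrl.read_camera(name): name is "scene" or "side" or "wrist"; returns a dict with "image" (420x560x3 uint8, red, green, blue), "K" (3x3 intrinsics, pixels), "eye" and "attitude" of the camera in the world. Camera axes: x right, y down, z forward; pixel columns grow to the right and rows downward; lengths in m; the calibration is good to about 2 mm. The wrist camera is an equidistant fisheye: a pixel r from the principal point sees the ray r / f radians off the axis. A picture is of the moment at which its call begins. There is no depth.
- ctrl.close_job(): hands the job in; it is judged then, once.
The state is a dict: "t": time; "joint_positions": joint angles; "joint_vel": joint speeds; "effort": joint torques, N m; "tool_pos": TCP position; "ee_rot": TCP orientation; "contact_force": force on the tool from outside, world axes, zero at the start; "wrist_torque": the same for the moment, N m; "width": finger opening in m; "finger_force": force on a finger pad.
Only numpy, scipy, OpenCV 4.12 (cv2) and the standard library are available. Lean on these libraries where they do the work, as an engineer would, in place of code of your own. Each camera call takes 0.05 s, during which the arm holds its last target. There are 200 camera calls.

### The job

Weigh the small rectangular case: take the luggage scale from its sloping wooden rest by its grip, catch the arch of the case's handle with the hook and, with the scale upright, lift until the case hangs level some 3 cm or more clear of the table; keep it hanging still for two seconds so that the scale can be read. Then set the case down again upright where it stood, unhook the scale and put it back in its rest as it was. Do not touch the case with the gripper, and leave everything else where it is.

Things in the scene. Friction and masses are not known exactly. Their poses are not given: they have to be found in the camera images.
- scale: grey luggage scale, round white dial, 0.17 kg. Origin: centre of its dark rubber grip, a block 24 (x) x 40 (y) x 26 (z) mm: pinch its 40 mm width (along y). z points out of the grip's end, away from the hook; x out of the dial. Flat body 18 x 34 mm down to z = -70 mm. Starts leaning in the rest, dial up, grip end up, z axis leaning 28 deg from vertical towards the rest's -x; lifts straight up
- hook_seat (a point): inside of the bend of the scale's steel hook, where a load hangs: on the scale's axis, at its z = -133 mm when unloaded. The hook is a J of 6 mm wire in the scale's x-z plane: from the axis at z = -86 mm it bends back to x = -14 mm, down, round under the axis (underside at z = -139 mm) and up to its tip
- hook_tip (a point): end of the hook's wire, at x = +18 mm, z = -116 mm of the scale when unloaded (top of the wire at -113 mm). The hook's mouth is the gap above the tip, up to the body's lower end, and opens towards the scale's +x
- scale_hook (a joint): pull-out of the hook along the scale's -z, in m: 0 unloaded, stop at 0.045; spring 300 N/m, damped. A hanging load of 0.6 kg draws it about 20 mm
- case: small rectangular black hard case lying flat with a steel trim line, 100 (x) x 160 (y) x 75 (z) mm, 0.45 to 0.8 kg; origin at the centre of its underside, z up. On top it has a rigid arched steel handle of 10 mm round bar in its y-z plane, 100 mm long along y
- case_handle (a point): highest point of the case handle (centre of the bar), midway along it, 128 mm above the case's underside and above its centre of mass; 48 mm free height between bar and case top. The bar slopes down to 115 mm at y = +-45 mm
- rest: fixed wooden rest of the scale: two sloping rails with a ledge and low side lips, on two posts and a foot 105 x 80 mm; about 120 mm tall; origin on the table below the scale's grip, the slope goes down along its +x. The hook hangs free between the rails, below the ledge. The scale's grip and 20 mm below it stand free
- rest_place (a point): where the scale's origin lies when it is home in its rest: 150 mm above the rest's origin. Home, the scale's x axis leans up from the rest's +x by 28 deg and its y axis is along the rest's y. It goes in straight down; 5 mm of play to each side; the ledge is below the body's lower end
- round_case: the other small case, round, 124 mm across and 75 mm tall, same black shell and same arched handle as the rectangular one; a bystander
- jar: lidded glass jar, 54 mm across, 75 mm tall; bystander
- tape: roll of brown tape lying flat, 64 mm across, 24 mm tall; bystander
- can: plain metal can, 66 mm across, 95 mm tall; bystander
- house: small ceramic model house with a pitched roof, about 58 x 64 mm, 75 mm tall; bystander

How it is judged:
On the way, in this order (a step that is already met when the one before it is completed fails the run):
1. the scale has been taken off its rest (distance of scale from where it was at the start of the episode above 0.06 m and contact force between scale and rest below 0.1 N and value of joint scale_hook below 0.005 m), for 0.1 s.
2. the hook has the case by its handle and the spring is drawn out (value of joint scale_hook above 0.006 m and contact force between scale and case above 1 N), for 0.05 s.
3. the case hangs from the upright scale, clear of the table, level and nearly still (height (world z) of case above 0.022 m and angle between case's own z axis and vertical below 0.25 rad and angle between scale's own z axis and vertical below 0.3 rad and value of joint scale_hook above 0.01 m and contact force between scale and case above 2 N and contact force between the fingers and scale above 1 N and linear speed of case below 0.06 m/s and angular speed of case below 0.6 rad/s), for 1 s.
At the end, for the whole second after the job is handed in: The case stands flat and still on the table within 60 mm of where it began, and the scale lies at rest back in its rest, free of the case: its grip within 20 mm of rest_place, leaning 18 to 40 degrees (height (world z) of case below 0.005 m and angle between case's own z axis and vertical below 0.08 rad and distance of case from where it was at the start of the episode below 0.06 m and linear speed of each of case, scale below 0.02 m/s and distance between scale and rest_place below 0.02 m and angle between scale's own z axis and vertical between 0.32 and 0.7 rad and contact force between scale and rest above 0.5 N and contact force between scale and case below 0.1 N); the robot touches nothing.
It fails at once if the gripper presses on the case (over 2 N) (contact force between any of the fingers, the arm and case above 2 N).
It fails at once if a bystander is moved by more than 25 mm (distance of any of round_case, jar, tape, can, house from where it was at the start of the episode above 0.025 m).
It also fails if it takes over 67 s, if anything falls off the work surface, if the arm or the gripper's body presses on something with over 40 N, if the wrist force passes 120 N, or if a joint passes its speed limit or range.

## Working session

There is one attempt and no reset: what is moved stays moved. The work goes in short steps, Python scripts to look and compute and a shell command to move; the robot and the scene stay as the last step left them, time stands still between calls to the robot, and variables do not carry over. Pictures are saved under pics/ and viewed, at most 10 in all, crops included, and the job is handed in when it is done.

```bash
ls; mkdir -p pics
python3 - <<'E'
from workcell import ctrl
import cv2,numpy as np
for n in ["scene","side"]:
    d=ctrl.read_camera(n); cv2.imwrite(f"pics/{n}0.png",cv2.cvtColor(d["image"],cv2.COLOR_RGB2BGR)); print(n,np.round(d["K"],1).tolist(),np.round(d["eye"],4),np.round(d["attitude"],4))
s=ctrl.sense(); print(s["t"],s["tool_pos"],s["ee_rot"],s["width"])
E
```

```text
pics
steer.py
workcell.py
scene [[416.2, 0.0, 281.9], [0.0, 416.2, 206.6], [0.0, 0.0, 1.0]] [1.2964 0.0171 0.771 ] [-1.6891 -1.7463  0.794 ]
side [[433.9, 0.0, 284.2], [0.0, 433.9, 208.0], [0.0, 0.0, 1.0]] [ 0.0586 -0.5184  0.8997] [-2.2539  0.8864 -0.3434]
0.1 [0.26998348 0.61806678 0.23034004] [-6.42257952e-01 -3.07496085e+00  2.83056480e-03] 0.08524848922968536
```

View pics/scene0.png

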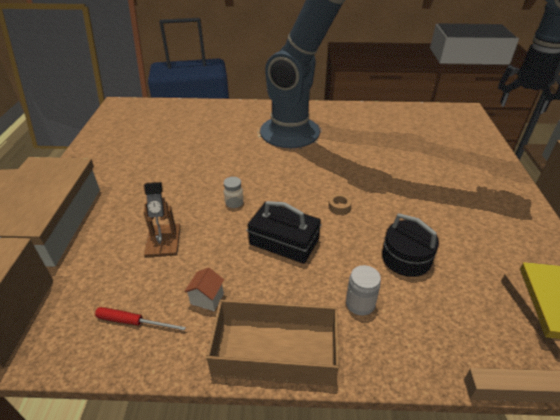

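View pics/side0.png

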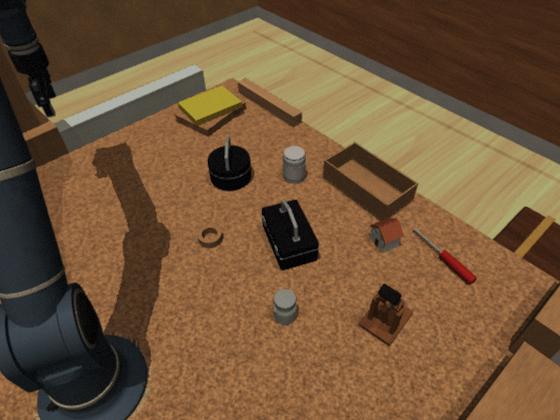

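The scene view shows the scale in its rest at about (158,215) and the rectangular case at (285,230). In the side view they are at (387,310) and (290,235). I'll zoom in on both for measuring.

Run:
```python
import cv2,numpy as np
a=cv2.imread("pics/scene0.png");b=cv2.imread("pics/side0.png")
# each crop 100x75 @4x
def c(i,x,y): 
    o=cv2.resize(i[y:y+75,x:x+100],None,fx=4,fy=4,interpolation=cv2.INTER_CUBIC)
    for k in range(0,100,20): cv2.putText(o,str(x+k),(4*k,8),0,.3,(0,255,0)); cv2.line(o,(4*k,10),(4*k,16),(0,255,0))
    for k in range(0,75,15): cv2.putText(o,str(y+k),(0,4*k+4),0,.3,(0,255,255)); cv2.line(o,(22,4*k),(28,4*k),(0,255,255))
    return o
m=np.vstack([np.hstack([c(a,110,180),c(b,340,275)]),np.hstack([c(a,235,190),c(b,240,195)])])
cv2.imwrite("pics/m0.png",m)
```

```text
(no output)
```

View pics/m0.png

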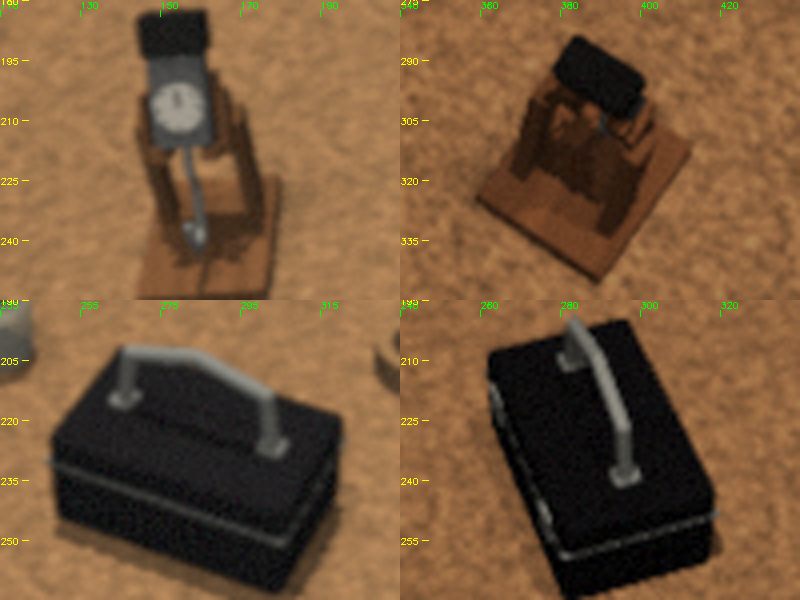

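```bash
cat > h.py <<'E'
import numpy as np
from scipy.spatial.transform import Rotation as R
from scipy.optimize import least_squares
CAM={"scene":(416.2,281.9,206.6,[1.2964,.0171,.771],[-1.6891,-1.7463,.794]),"side":(433.9,284.2,208.0,[.0586,-.5184,.8997],[-2.2539,.8864,-.3434])}
def proj(c,p):
    f,cx,cy,e,a=CAM[c]; q=R.from_rotvec(a).inv().apply(np.asarray(p)-e); return np.array([cx+f*q[...,0]/q[...,2],cy+f*q[...,1]/q[...,2]]).T
def fit(obs,pose,x0):
    r=lambda x:np.concatenate([proj(c,pose(x)[0].apply(p)+pose(x)[1])-uv for c,p,uv in obs])
    s=least_squares(r,x0,loss="soft_l1"); return s.x,np.round(r(s.x).reshape(-1,2),1).tolist()
E
python3 - <<'E'
from h import *
S,D="scene","side"
case=[(S,(0,0,.132),(283.7,203.2)),(D,(0,0,.132),(290,210.5)),
(S,(0,-.045,.117),(266.7,203)),(S,(0,.045,.117),(302,213)),(S,(0,-.045,.077),(266.2,215)),(S,(0,.045,.077),(303,226.2)),
(D,(0,.045,.117),(283.2,200.5)),(D,(0,-.045,.117),(296,227)),(D,(0,.045,.077),(283,210.5)),(D,(0,-.045,.077),(296.2,238.7)),
(S,(.05,-.08,.0),(250,244.2)),(S,(.05,.08,.0),(303.7,263.2)),(S,(-.05,.08,0),(319.2,240)),(S,(-.05,.08,.075),(320.5,219.5)),(S,(.05,-.08,.075),(248,224.5)),
(D,(-.05,.08,.075),(262,208.7)),(D,(.05,.08,.075),(297,200)),(D,(.05,-.08,.075),(318.2,242.5)),(D,(-.05,-.08,0),(283,269.5)),(D,(.05,-.08,0),(318.7,258.7))]
for y0 in(-.4,0,.4):
  print(fit(case,lambda x:(R.from_euler("z",x[2]),np.array([x[0],x[1],x[3]])),[.65,.02,y0,0]))
sc=[(S,(.012,-.02,.013),(144.2,184)),(S,(.012,.02,.013),(161.7,183)),(S,(.012,.02,-.013),(162.5,193.5)),(S,(.012,-.02,-.013),(145,195)),
(S,(.009,-.017,-.07),(148,216.2)),(S,(.009,.017,-.07),(163,217.5)),
(D,(.012,.02,.013),(383.7,284)),(D,(.012,-.02,.013),(401.2,293.7)),(D,(-.012,.02,.013),(378.7,294.5)),(D,(-.012,-.02,-.013),(397.5,304.5))]
print(fit(sc,lambda x:(R.from_euler("z",x[2])*R.from_euler("y",-np.radians(28)),x[[0,1,3]]),[.65,-.27,0,.15]))
E
```

```text
(array([ 0.54952037, -0.00326704, -0.40744062, -0.001901  ]), [[-0.4, 0.4], [-0.8, -1.7], [-0.3, 0.2], [-1.4, 0.8], [0.6, 0.4], [-2.9, -0.1], [-0.1, -0.0], [-0.3, -0.8], [0.2, 0.8], [-0.8, -1.8], [-3.6, 1.5], [0.5, 3.0], [0.0, -0.5], [0.5, -1.3], [-3.3, -0.1], [-1.4, -1.5], [-0.5, -2.1], [1.6, 0.1], [-1.9, 2.4], [-0.5, 2.2]])
(array([ 0.54952037, -0.00326704, -0.4074406 , -0.001901  ]), [[-0.4, 0.4], [-0.8, -1.7], [-0.3, 0.2], [-1.4, 0.8], [0.6, 0.4], [-2.9, -0.1], [-0.1, -0.0], [-0.3, -0.8], [0.2, 0.8], [-0.8, -1.8], [-3.6, 1.5], [0.5, 3.0], [0.0, -0.5], [0.5, -1.3], [-3.3, -0.1], [-1.4, -1.5], [-0.5, -2.1], [1.6, 0.1], [-1.9, 2.4], [-0.5, 2.2]])
(array([ 0.54952037, -0.00326704, -0.40744061, -0.001901  ]), [[-0.4, 0.4], [-0.8, -1.7], [-0.3, 0.2], [-1.4, 0.8], [0.6, 0.4], [-2.9, -0.1], [-0.1, -0.0], [-0.3, -0.8], [0.2, 0.8], [-0.8, -1.8], [-3.6, 1.5], [0.5, 3.0], [0.0, -0.5], [0.5, -1.3], [-3.3, -0.1], [-1.4, -1.5], [-0.5, -2.1], [1.6, 0.1], [-1.9, 2.4], [-0.5, 2.2]])
(array([ 0.52438175, -0.32033052,  0.23245732,  0.14793772]), [[-2.8, 0.8], [-3.0, -0.3], [-2.0, -0.1], [-1.8, 0.5], [0.7, 1.9], [0.1, -1.2], [-1.3, -0.6], [-0.0, -0.7], [-1.8, -0.4], [-1.5, 1.0]])
```

```bash
cat >> h.py <<'E'
def backproj(c,uv,z):
    f,cx,cy,e,a=CAM[c]; d=R.from_rotvec(a).apply([(uv[0]-cx)/f,(uv[1]-cy)/f,1]); return np.array(e)+d*(z-e[2])/d[2]
def tool(yaw,lean,flip):
    "tool z=-scale z; flip: tool x=+scale x"
    s=R.from_euler("z",yaw)*R.from_euler("y",-lean); return s*R.from_euler("x" if flip else "y",np.pi)
def delta(pos,rot):
    from workcell import ctrl
    s=ctrl.sense(); r=R.from_rotvec(s["ee_rot"])
    return np.round(r.inv().apply(np.asarray(pos)-s["tool_pos"]),4).tolist(),np.round((r.inv()*rot).as_rotvec(),4).tolist()
E
python3 - <<'E'
from h import *
A,B,C=[backproj("side",p,.012) for p in((359.5,324.5),(390,345.5),(413,312))]
print(A,B,C,np.linalg.norm(A-B),np.linalg.norm(C-B)); d=C-B;print(np.arctan2(d[1],d[0]),np.arctan2(*(A-B)[:2])); 
print(.5*(A+C))
E2,F=[backproj("scene",p,.012) for p in((180,224.2),(177,254.5))]; d=F-E2; print(E2,F,np.arctan2(d[1],d[0]),np.linalg.norm(d))
for fl in(0,1): print(fl,delta([.5,0,.4],tool(.23,0.489,fl)),tool(.23,0,fl).as_rotvec())
for n,c,p in(("jar","scene",(234,203)),("round","scene",(410,262)),("tape","scene",(340,205)),("house","side",(388,245))): print(n,backproj(c,p,.0))
E
```

```text
[ 0.49820971 -0.28724741  0.012     ] [ 0.50838951 -0.36427022  0.012     ] [ 0.61130764 -0.3500314   0.012     ] 0.07769260764946853 0.10389843851727316
0.13747824501577705 -0.131404497394349
[ 0.55475867 -0.3186394   0.012     ]
[ 0.50481211 -0.27784842  0.012     ] [ 0.61227907 -0.26174821  0.012     ] 0.14870948663664876 0.10866629885438997
0 ([-0.4582, -0.4746, -0.1688], [-0.1586, -0.4725, -0.6284]) [-3.60487353e-01  3.12084176e+00  2.20734842e-17]
1 ([-0.4582, -0.4746, -0.1688], [-0.6086, 0.2044, 2.4368]) [3.12084176e+00 3.60487353e-01 2.20734842e-17]
jar [ 0.39989649 -0.14785348  0.        ]
round [0.6066862  0.30934616 0.        ]
tape [0.39831898 0.15347944 0.        ]
house [ 7.33028065e-01 -1.86556803e-01  1.11022302e-16]
```

```bash
python3 steer.py '[[-0.46,-0.47,-0.17,0,0,0],[-0.46,-0.47,-0.17,0,0,0],[-0.46,-0.47,-0.17,0,0,0],[-0.46,-0.47,-0.17,0,0,0],[-0.46,-0.47,-0.17,-0.16,-0.47,-0.7],[-0.46,-0.47,-0.17,-0.16,-0.47,-0.7],[-0.46,-0.47,-0.17,-0.16,-0.47,-0.7],[-0.46,-0.47,-0.17,-0.16,-0.47,-0.7],[-0.46,-0.47,-0.17,-0.16,-0.47,-0.7],[-0.46,-0.47,-0.17,-0.16,-0.47,-0.7],[-0.46,-0.47,-0.17,-0.16,-0.47,-0.7],[-0.46,-0.47,-0.17,-0.16,-0.47,-0.7]]' 0.085
python3 - <<'E'
from h import *
T=tool(.14,.489,0); zt=T.apply([0,0,1]); o=np.array([.524,-.32,.15])
print(delta(o+zt*(.021-.1),T), o+zt*(-.079))
E
```

```text
t: 1.6
tool_pos: [0.5047, -0.001, 0.4027]
ee_rot: [-0.388, 2.627, 0.08]
contact_force: [0.0, 1.3, -0.3]
width: 0.0849
finger_force: 0.0
([0.1844, -0.3033, 0.1133], [0.0599, 0.0007, 0.1386]) [ 0.48725336 -0.32517841  0.21974144]
```

```bash
python3 steer.py '[[0.06,-0.1,0.03,0.06,0,0.14],[0.12,-0.2,0.07,0.06,0,0.14],[0.184,-0.303,0.113,0.06,0,0.14],[0.184,-0.303,0.113,0.06,0,0.14],[0.184,-0.303,0.113,0.06,0,0.14],[0.184,-0.303,0.113,0.06,0,0.14],[0.184,-0.303,0.113,0.06,0,0.14],[0.184,-0.303,0.113,0.06,0,0.14]]'
python3 - <<'E'
from h import *
from workcell import ctrl
import cv2
d=ctrl.read_camera("wrist");im=cv2.cvtColor(d["image"],cv2.COLOR_RGB2BGR);cv2.imwrite("pics/w1.png",im)
print(d["K"],d["eye"],d["attitude"])
d=ctrl.read_camera("scene");s=cv2.cvtColor(d["image"],cv2.COLOR_RGB2BGR)[100:260,70:230];cv2.imwrite("pics/s1.png",np.hstack([cv2.resize(im,(560,420)),cv2.resize(s,(240,240)) if 0 else cv2.copyMakeBorder(cv2.resize(s,(240,240)),0,180,0,0,0)]))
T=tool(.14,.489,0); zt=T.apply([0,0,1]); o=np.array([.524,-.32,.15])
print(delta(o+zt*(.021-.1),T))
E
```

```text
t: 2.6
tool_pos: [0.4871, -0.2548, 0.2592]
ee_rot: [-0.222, 2.689, -0.031]
contact_force: [-1.3, 0.1, 0.8]
width: 0.085
finger_force: 0.0
[[325.1922621    0.         282.55425046]
 [  0.         325.1922621  208.78617215]
 [  0.           0.           1.        ]] [ 0.36041877 -0.26756474  0.3558295 ] [1.63203292 1.94325038 0.68873801]
([0.0253, -0.0647, 0.0353], [-0.0483, -0.0493, 0.0303])
```

View pics/s1.png

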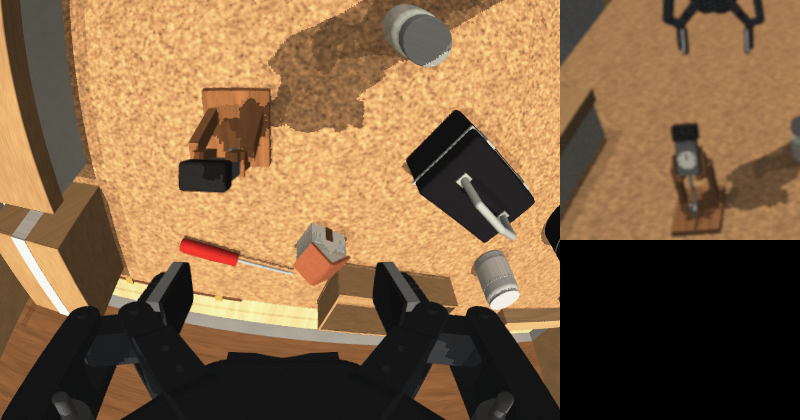

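Wrist view: the black grip end is at (180–231, 162–191), above the fingers' approach line. The arm was still on its way. I'll check the model against this picture.

```bash
cat >> h.py <<'E'
def fish(p,eye,att):
    q=R.from_rotvec(att).inv().apply(np.asarray(p)-eye); n=np.hypot(q[...,0],q[...,1]); th=np.arctan2(n,q[...,2])
    return np.array([282.55+325.19*th*q[...,0]/n,208.79+325.19*th*q[...,1]/n]).T
E
python3 - <<'E'
from h import *
eye,att=[.36041877,-.26756474,.3558295],[1.63203292,1.94325038,.68873801]
for y,yaw in((-.32,.14),(-.32,.23)):
  s=R.from_euler("z",yaw)*R.from_euler("y",-.489)
  P=s.apply([(-.012,-.02,.013),(-.012,.02,.013),(.012,.02,.013),(.012,-.02,.013),(-.012,-.02,-.013),(-.012,.02,-.013)])+[.524,y,.15]
  print(np.round(fish(P,eye,att),1).tolist())
h=R.from_euler("z",-.407).apply([(0,-.045,.115),(0,0,.128),(0,.045,.115)])+[.5495,-.0033,0]
print(np.round(fish(h,eye,att),1).tolist())
E
python3 steer.py '[[0.025,-0.065,0.035,-0.048,-0.049,0.03],[0.025,-0.065,0.035,-0.048,-0.049,0.03],[0.025,-0.065,0.035,-0.048,-0.049,0.03],[0.025,-0.065,0.035,-0.048,-0.049,0.03]]'
```

```text
[[174.8, 164.1], [223.7, 165.0], [223.6, 195.9], [175.4, 194.0], [185.6, 160.8], [230.6, 161.7]]
[[173.5, 166.0], [221.5, 163.1], [223.8, 194.1], [176.4, 195.7], [185.6, 162.5], [229.9, 159.9]]
[[476.7, 207.0], [499.7, 231.8], [511.0, 238.2]]
t: 3.2
tool_pos: [0.489, -0.3062, 0.2176]
ee_rot: [-0.215, 2.693, 0.017]
contact_force: [0.1, -0.3, -1.0]
width: 0.0854
finger_force: 0.0
```

```bash
python3 steer.py '[[0,0,0,0,0,0],[0,0,0,0,0,0]]'
python3 - <<'E'
from h import *
from workcell import ctrl
import cv2
d=ctrl.read_camera("wrist");im=cv2.cvtColor(d["image"],cv2.COLOR_RGB2BGR);cv2.imwrite("pics/w2.png",im)
print(d["eye"],d["attitude"])
T=tool(.14,.489,0); zt=T.apply([0,0,1]); o=np.array([.524,-.32,.15])
print(delta(o+zt*(.021-.1),T))
s=R.from_euler("z",.14)*R.from_euler("y",-.489)
P=s.apply([(-.012,-.02,.013),(-.012,.02,.013),(.012,.02,.013),(.012,-.02,.013),(-.012,-.02,-.013),(-.012,.02,-.013)])+o
uv=fish(P,d["eye"],d["attitude"]);print(np.round(uv,1).tolist())
x,y=(uv.mean(0)-[50,40]).astype(int); print(x,y)
c=cv2.resize(im[max(y,0):y+80,x:x+100],None,fx=6,fy=6)
for k in range(0,100,10): cv2.putText(c,str(x+k),(6*k,8),0,.3,(0,0,255))
for k in range(0,80,10): cv2.putText(c,str(max(y,0)+k),(0,6*k+4),0,.3,(0,0,255))
cv2.imwrite("pics/w2c.png",c)
E
```

```text
t: 3.45
tool_pos: [0.4885, -0.3071, 0.2184]
ee_rot: [-0.212, 2.693, 0.013]
contact_force: [0.6, -0.1, -0.0]
width: 0.0851
finger_force: 0.0
[ 0.3624136  -0.32311047  0.31537524] [1.65509716 1.94628301 0.71998764]
([0.004, -0.0184, -0.0026], [-0.0157, -0.0492, 0.0233])
[[226.8, 208.4], [286.7, 210.0], [285.8, 244.1], [227.7, 242.3], [233.2, 200.1], [286.9, 201.4]]
207 177
```

View pics/w2c.png

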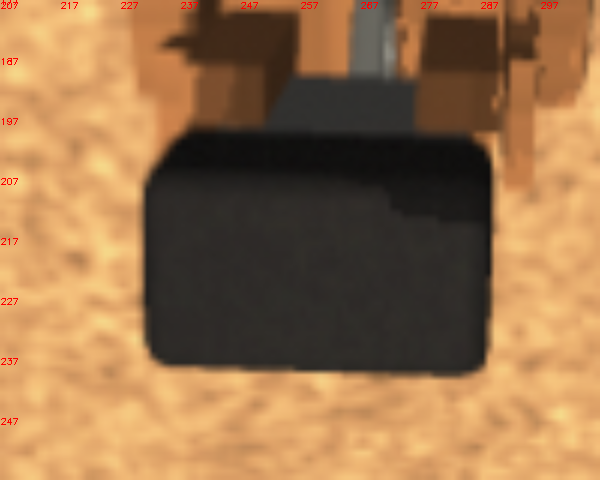

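Grip end face seen at u 231–288, v 206–239 — that puts the scale about 2 mm off the model in x and y, with the yaw confirmed. I'll correct for it and align.

Run:
```python
from h import *
T=tool(.14,.489,0); zt=T.apply([0,0,1]); o=np.array([.522,-.318,.15])
print(delta(o+zt*(.021-.1),T),delta(o+zt*.021,T))
```

```text
([0.0055, -0.0161, -0.0033], [-0.0157, -0.0492, 0.0233]) ([0.0005, -0.0146, 0.0965], [-0.0157, -0.0492, 0.0233])
```

```bash
python3 steer.py '[[0.005,-0.016,0,-0.016,-0.049,0.023],[0.005,-0.016,0,-0.016,-0.049,0.023],[0.004,-0.0155,0.03,-0.016,-0.049,0.023],[0.003,-0.015,0.05,-0.016,-0.049,0.023],[0.003,-0.015,0.05,-0.016,-0.049,0.023],[0.003,-0.015,0.05,-0.016,-0.049,0.023]]'
python3 - <<'E'
from h import *
T=tool(.14,.489,0); zt=T.apply([0,0,1]); o=np.array([.522,-.318,.15])
print(delta(o+zt*.021,T))
E
```

```text
t: 4.25
tool_pos: [0.5102, -0.32, 0.1731]
ee_rot: [-0.186, 2.646, 0.045]
contact_force: [-0.4, -0.2, 0.6]
width: 0.0851
finger_force: 0.0
([0.0003, 0.0003, 0.047], [-0.0005, 0.0004, 0.0007])
```

Settles accurately. Descend, then close.

```bash
python3 steer.py '[[0,0,0.025,0,0,0],[0,0,0.047,0,0,0],[0,0,0.047,0,0,0],[0,0,0.047,0,0,0]]'; python3 steer.py '[[0,0,0,0,0,0],[0,0,0,0,0,0],[0,0,0,0,0,0],[0,0,0,0,0,0],[0,0,0,0,0,0],[0,0,0,0,0,0]]' 0.0 60
```

```text
t: 4.75
tool_pos: [0.5312, -0.3186, 0.1321]
ee_rot: [-0.182, 2.646, 0.044]
contact_force: [-1.0, 0.4, -0.8]
width: 0.0846
finger_force: 0.0
t: 5.5
tool_pos: [0.5309, -0.3186, 0.1316]
ee_rot: [-0.181, 2.646, 0.046]
contact_force: [-4.1, 0.5, 5.6]
width: 0.0392
finger_force: 59.6
```

```bash
python3 steer.py '[[-0.009,0,-0.018,0,0,0],[-0.023,0,-0.044,0,0,0],[-0.038,0,-0.071,0,0,0],[-0.052,0,-0.097,0,0,0],[-0.066,0,-0.124,0,0,0],[-0.075,0,-0.141,0,0,0],[-0.075,0,-0.141,0,0,0],[-0.075,0,-0.141,0,0,0]]'
python3 - <<'E'
from h import *
from workcell import ctrl
import cv2
c=np.array([.5495,-.0033,0]);Rc=R.from_euler("z",-.407)
T=tool(-.407,0,0)
p=c+Rc.apply([-.07,0,0])+[0,0,.30-.019]
print(p,delta(p,T))
E
```

```text
t: 6.5
tool_pos: [0.5301, -0.3179, 0.289]
ee_rot: [-0.182, 2.649, 0.049]
contact_force: [0.4, -0.3, -1.5]
width: 0.0392
finger_force: 61.3
[0.48521812 0.02440993 0.281     ] ([0.0019, 0.3452, 0.0091], [0.1352, 0.4748, 0.5331])
```

```bash
python3 steer.py '[[0,0.03,0.001,0.015,0.05,0.06],[0,0.07,0.002,0.03,0.1,0.12],[0,0.115,0.003,0.045,0.16,0.18],[0.001,0.16,0.004,0.06,0.22,0.25],[0.001,0.21,0.005,0.08,0.28,0.32],[0.001,0.26,0.007,0.1,0.35,0.39],[0.002,0.3,0.008,0.12,0.42,0.47],[0.002,0.33,0.009,0.135,0.475,0.533],[0.002,0.345,0.009,0.135,0.475,0.533],[0.002,0.345,0.009,0.135,0.475,0.533],[0.002,0.345,0.009,0.135,0.475,0.533],[0.002,0.345,0.009,0.135,0.475,0.533]]'
python3 - <<'E'
from h import *
from workcell import ctrl
import cv2
c=np.array([.5495,-.0033,0]);Rc=R.from_euler("z",-.407)
T=tool(-.407,0,0)
p=c+Rc.apply([-.07,0,0])+[0,0,.30-.019]
print(p,delta(p,T))
ims=[]
for n,(x,y) in(("scene",(215,130)),("side",(220,130))):
    d=ctrl.read_camera(n);im=cv2.cvtColor(d["image"],cv2.COLOR_RGB2BGR);cv2.imwrite(f"pics/{n}2.png",im);k=cv2.resize(im[y:y+150,x:x+100],None,fx=4,fy=4,interpolation=cv2.INTER_CUBIC)
    for i in range(0,100,20): cv2.putText(k,str(x+i),(4*i,8),0,.3,(0,0,255))
    for i in range(0,150,15): cv2.putText(k,str(y+i),(0,4*i+4),0,.3,(0,0,255))
    ims.append(k)
cv2.imwrite("pics/m2.png",np.hstack(ims))
E
```

```text
t: 8.0
tool_pos: [0.486, 0.0222, 0.282]
ee_rot: [0.638, 3.073, -0.002]
contact_force: [-0.2, 0.5, -1.7]
width: 0.0393
finger_force: 61.2
[0.48521812 0.02440993 0.281     ] ([0.0016, 0.0017, 0.001], [-0.0009, 0.0028, -0.0023])
```

View pics/m2.png

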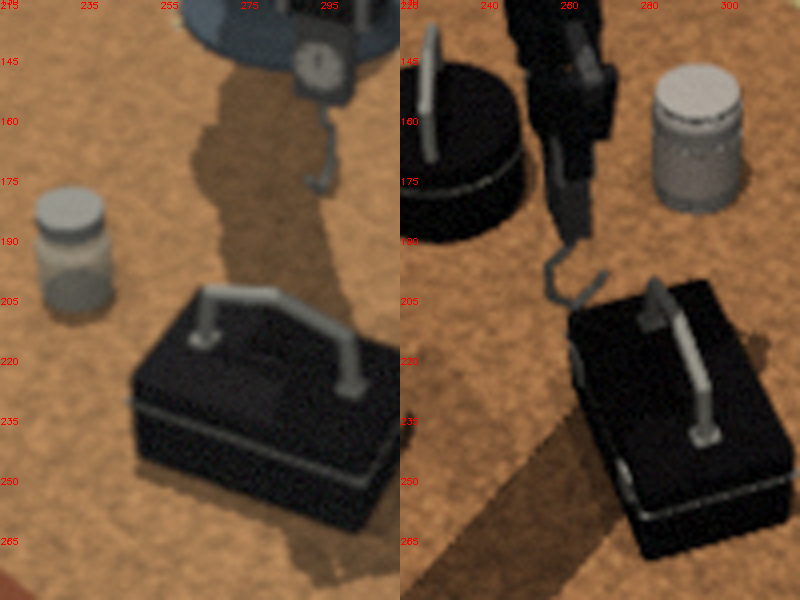

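Both views show the hook hanging upright behind the case. In the side view the bend is at (262.5,205.5) and the tip at (271,198). In the scene view the bend is at (295,177.5). I'll compare these with the prediction.

Run:
```python
from h import *
from workcell import ctrl
s=ctrl.sense(); r=R.from_rotvec(s["ee_rot"]); p=s["tool_pos"]
# scale frame in tool: xs=-xt, ys=yt, zs=-zt
S=r*R.from_euler("y",np.pi); o=p-r.apply([0,0,.021])
for n,q in(("bend",(0,0,-.136)),("tip",(.018,0,-.116)),("back",(-.014,0,-.11)),("bodyL",(.009,-.017,-.07)),("bodyR",(.009,.017,-.07))):
    w=o+S.apply(q); print(n,w.round(4),proj("scene",w).round(1),proj("side",w).round(1))
print("z axis",S.apply([0,0,1]))
h=R.from_euler("z",-.407).apply([(0,-.045,.118),(0,0,.132),(0,.045,.118)])+[.5495,-.0033,0]
print(proj("scene",h).round(1).tolist(),proj("side",h).round(1).tolist())
```

```text
bend [0.4864 0.0225 0.1671] [294.8 175.3] [261.8 205.7]
tip [0.5028 0.0154 0.1871] [291.9 172.6] [268.9 197.8]
back [0.4734 0.0282 0.193 ] [297.4 163.4] [255.4 199.4]
bodyL [0.4877 0.0035 0.2331] [287.2 152.5] [266.8 189.3]
bodyR [0.5012 0.0347 0.2331] [300.7 156.1] [262.1 179.3]
z axis [-0.00231869  0.00164535  0.99999596]
[[266.4, 202.3], [283.3, 203.0], [300.6, 212.9]] [[295.7, 225.4], [289.3, 208.3], [283.1, 199.7]]
```

```bash
python3 steer.py '[[0.001,0.002,0.03,0,0.003,-0.002],[0.001,0.002,0.055,0,0.003,-0.002],[0.001,0.002,0.075,0,0.003,-0.002],[0.001,0.002,0.075,0,0.003,-0.002],[0.001,0.002,0.075,0,0.003,-0.002],[0.001,0.002,0.075,0,0.003,-0.002]]'
python3 - <<'E'
from h import *
c=np.array([.5495,-.0033,0])
print(delta(c+[0,0,.207],tool(-.407,0,0)))
E
```

```text
t: 8.85
tool_pos: [0.4868, 0.0259, 0.2081]
ee_rot: [0.632, 3.076, 0.0]
contact_force: [-0.1, 0.1, -2.3]
width: 0.0391
finger_force: 61.3
([-0.0691, -0.0021, 0.0012], [0.0004, 0.0013, 0.0016])
```

```bash
python3 steer.py '[[-0.015,-0.002,0.001,0,0,0],[-0.03,-0.002,0.001,0,0,0],[-0.045,-0.002,0.001,0,0,0],[-0.06,-0.002,0.001,0,0,0],[-0.07,-0.002,0.001,0,0,0],[-0.07,-0.002,0.001,0,0,0],[-0.07,-0.002,0.001,0,0,0]]'
python3 - <<'E'
from h import *
from workcell import ctrl
import cv2
c=np.array([.5495,-.0033,0])
print(delta(c+[0,0,.207],tool(-.407,0,0)))
ims=[]
for n,(x,y) in(("scene",(235,130)),("side",(240,130))):
    d=ctrl.read_camera(n);im=cv2.cvtColor(d["image"],cv2.COLOR_RGB2BGR);k=cv2.resize(im[y:y+150,x:x+100],None,fx=4,fy=4,interpolation=cv2.INTER_CUBIC)
    ims.append(k)
cv2.imwrite("pics/m3.png",np.hstack(ims))
E
```

```text
t: 9.72
tool_pos: [0.5487, -0.003, 0.2062]
ee_rot: [-0.63, -3.074, 0.001]
contact_force: [-4.9, 1.2, 6.6]
width: 0.0392
finger_force: 62.2
([-0.0008, 0.0, -0.0008], [-0.0013, -0.0034, 0.0024])
```

View pics/m3.png

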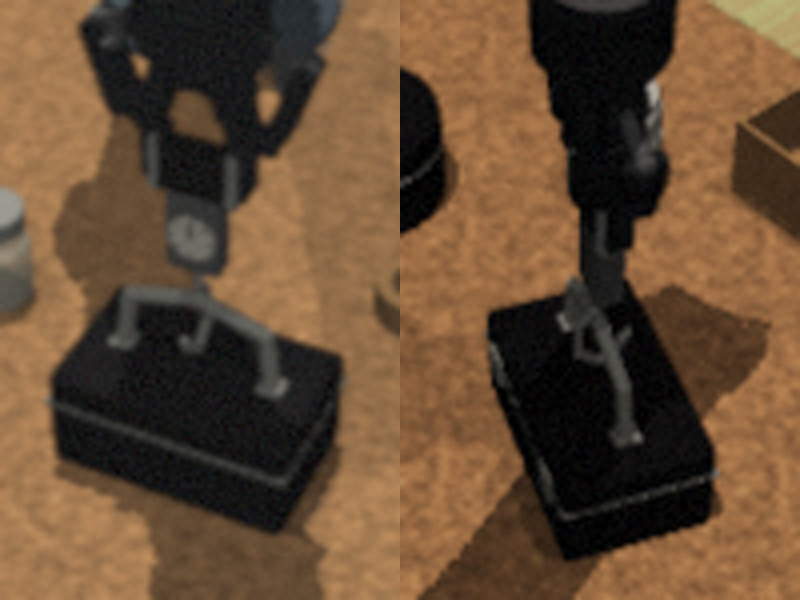

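The bar is inside the hook: in the side view the tip shows beyond the bar. It is pressing lightly (8 N) on the slanted shank, so I'll back off a few mm and then lift slowly.

```bash
python3 steer.py '[[0.005,0,-0.002,0,0,0],[0.005,0,-0.008,0,0,0],[0.003,0,-0.016,0,0,0],[0.001,0,-0.025,0,0,0],[0.001,0,-0.031,0,0,0],[0.001,0,-0.036,0,0,0],[0.001,0,-0.036,0,0,0]]'
```

```text
t: 10.7
tool_pos: [0.5483, -0.0032, 0.2418]
ee_rot: [-0.632, -3.076, 0.001]
contact_force: [-1.7, 0.1, -4.0]
width: 0.0393
finger_force: 61.0
```

```bash
python3 steer.py '[[0,0,-0.006,0,0,0],[0,0,-0.012,0,0,0],[0,0,-0.018,0,0,0],[0,0,-0.023,0,0,0],[0,0,-0.028,0,0,0],[0,0,-0.033,0,0,0],[0,0,-0.038,0,0,0],[0,0,-0.043,0,0,0],[0,0,-0.048,0,0,0],[0,0,-0.053,0,0,0],[0,0,-0.058,0,0,0],[0,0,-0.06,0,0,0]]'; python3 steer.py '[[0,0,-0.003,0,0,0],[0,0,-0.005,0,0,0],[0,0,-0.005,0,0,0],[0,0,-0.005,0,0,0],[0,0,-0.005,0,0,0]]'
python3 - <<'E'
from h import *
from workcell import ctrl
import cv2
print(ctrl.sense()["contact_force"])
ims=[]
for n,(x,y) in(("scene",(235,110)),("side",(240,110))):
    d=ctrl.read_camera(n);im=cv2.cvtColor(d["image"],cv2.COLOR_RGB2BGR);k=cv2.resize(im[y:y+150,x:x+100],None,fx=4,fy=4,interpolation=cv2.INTER_CUBIC)
    for i in range(0,150,15): cv2.putText(k,str(y+i),(0,4*i+4),0,.3,(0,0,255))
    ims.append(k)
cv2.imwrite("pics/m4.png",np.hstack(ims))
E
```

```text
t: 12.2
tool_pos: [0.549, -0.0031, 0.3024]
ee_rot: [-0.632, -3.077, 0.0]
contact_force: [0.9, -0.4, -7.9]
width: 0.0391
finger_force: 61.2
t: 12.82
tool_pos: [0.5487, -0.0032, 0.3068]
ee_rot: [-0.632, -3.076, 0.0]
contact_force: [0.3, -0.2, -7.7]
width: 0.0395
finger_force: 61.2
[ 0.30021111 -0.16656097 -7.65651389]
```

View pics/m4.png

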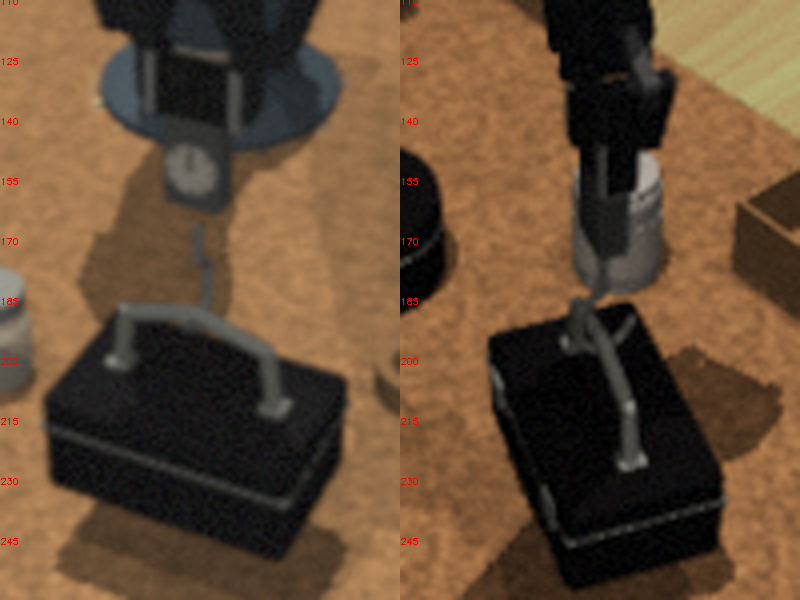

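The case hangs level, clear of the table by about 5 cm, with a load of about 6 N (≈0.61 kg). I'll hold it still for more than two seconds.

```bash
Z='[0,0,0,0,0,0]'; python3 steer.py '[[0,0,0,0,0,0],[0,0,0,0,0,0],[0,0,0,0,0,0],[0,0,0,0,0,0],[0,0,0,0,0,0],[0,0,0,0,0,0],[0,0,0,0,0,0],[0,0,0,0,0,0],[0,0,0,0,0,0],[0,0,0,0,0,0],[0,0,0,0,0,0],[0,0,0,0,0,0]]'; python3 steer.py '[[0,0,0,0,0,0],[0,0,0,0,0,0],[0,0,0,0,0,0],[0,0,0,0,0,0],[0,0,0,0,0,0],[0,0,0,0,0,0],[0,0,0,0,0,0],[0,0,0,0,0,0],[0,0,0,0,0,0],[0,0,0,0,0,0],[0,0,0,0,0,0],[0,0,0,0,0,0]]'
```

```text
t: 14.42
tool_pos: [0.5488, -0.0031, 0.307]
ee_rot: [-0.632, -3.077, 0.0]
contact_force: [-0.0, 0.0, -8.3]
width: 0.0391
finger_force: 61.2
t: 15.92
tool_pos: [0.5488, -0.0032, 0.307]
ee_rot: [-0.632, -3.077, 0.0]
contact_force: [-0.3, -0.5, -8.0]
width: 0.0391
finger_force: 61.2
```

```bash
python3 steer.py '[[0,0,0.004,0,0,0],[0,0,0.009,0,0,0],[0,0,0.014,0,0,0],[0,0,0.019,0,0,0],[0,0,0.024,0,0,0],[0,0,0.029,0,0,0],[0,0,0.034,0,0,0],[0,0,0.038,0,0,0],[0,0,0.042,0,0,0],[0,0,0.046,0,0,0],[0,0,0.05,0,0,0],[0,0,0.054,0,0,0]]'; python3 steer.py '[[0,0,0.004,0,0,0],[0,0,0.008,0,0,0],[0,0,0.012,0,0,0],[0,0,0.016,0,0,0],[0,0,0.021,0,0,0],[0,0,0.026,0,0,0],[0,0,0.031,0,0,0],[0,0,0.036,0,0,0],[0,0,0.041,0,0,0],[0,0,0.043,0,0,0],[0,0,0.043,0,0,0],[0,0,0.043,0,0,0]]'
python3 - <<'E'
from h import *
c=np.array([.5495,-.0033,0])
print(delta(c+[0,0,.210],tool(-.407,0,0)))
E
```

```text
t: 17.42
tool_pos: [0.5491, -0.0031, 0.253]
ee_rot: [0.632, 3.077, 0.0]
contact_force: [0.2, -0.0, -7.5]
width: 0.0387
finger_force: 61.2
t: 18.92
tool_pos: [0.5489, -0.0032, 0.2101]
ee_rot: [-0.632, -3.077, 0.0]
contact_force: [0.0, 0.8, -1.7]
width: 0.0396
finger_force: 61.9
([-0.0006, 0.0001, 0.0001], [-0.0002, -0.0003, 0.0018])
```

Only the scale's own weight is left on the wrist, so the hook is free. I'll back out along the scale's −x while watching the force.

```bash
python3 steer.py '[[0.006,0,0,0,0,0],[0.013,0,0,0,0,0],[0.02,0,0,0,0,0],[0.025,0,0,0,0,0]]';python3 - <<'E'
from workcell import ctrl
import cv2,numpy as np
ims=[]
for n,(x,y) in(("scene",(235,130)),("side",(240,130))):
    d=ctrl.read_camera(n);im=cv2.cvtColor(d["image"],cv2.COLOR_RGB2BGR);ims.append(cv2.resize(im[y:y+150,x:x+100],None,fx=4,fy=4,interpolation=cv2.INTER_CUBIC))
cv2.imwrite("pics/m5.png",np.hstack(ims))
E
```

```text
t: 19.42
tool_pos: [0.5252, 0.007, 0.2101]
ee_rot: [-0.631, -3.077, 0.001]
contact_force: [1.1, -0.3, -1.2]
width: 0.0394
finger_force: 61.9
```

View pics/m5.png

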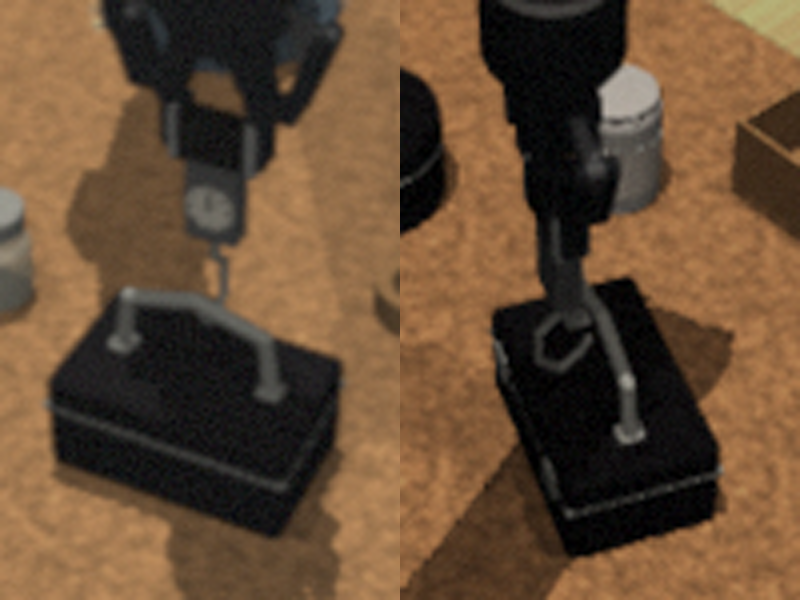

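The case stands as before, and the hook has come out from under the bar without any load. I'll move it clear and then raise it.

```bash
python3 steer.py '[[0.012,0,0,0,0,0],[0.025,0,0,0,0,0],[0.04,0,0,0,0,0],[0.048,0,0,0,0,0],[0.048,0,-0.02,0,0,0],[0.048,0,-0.05,0,0,0],[0.048,0,-0.08,0,0,0],[0.048,0,-0.085,0,0,0],[0.048,0,-0.085,0,0,0]]'
python3 - <<'E'
from h import *
T=R.from_rotvec([-.181,2.646,.046]); p=np.array([.5309,-.3186,.1316])
print(T.as_rotvec(), delta(p+[0,0,.16],T))
E
```

```text
t: 20.65
tool_pos: [0.4813, 0.0255, 0.2944]
ee_rot: [-0.632, -3.076, 0.001]
contact_force: [0.0, 0.1, -2.5]
width: 0.0391
finger_force: 62.0
[-0.181  2.646  0.046] ([-0.1813, -0.2967, 0.0029], [-0.1339, -0.4791, -0.5306])
```

```bash
python3 steer.py '[[-0.015,-0.025,0,-0.015,-0.05,-0.06],[-0.035,-0.06,0,-0.03,-0.1,-0.12],[-0.06,-0.1,0,-0.045,-0.16,-0.18],[-0.085,-0.14,0.001,-0.06,-0.22,-0.25],[-0.11,-0.18,0.001,-0.08,-0.28,-0.32],[-0.135,-0.22,0.002,-0.1,-0.35,-0.39],[-0.158,-0.26,0.002,-0.12,-0.42,-0.47],[-0.175,-0.285,0.003,-0.134,-0.479,-0.531],[-0.181,-0.297,0.003,-0.134,-0.479,-0.531],[-0.181,-0.297,0.003,-0.134,-0.479,-0.531],[-0.181,-0.297,0.003,-0.134,-0.479,-0.531],[-0.181,-0.297,0.003,-0.134,-0.479,-0.531]]'
cat > d.py <<'E'
from h import *
T=R.from_rotvec([-.181,2.646,.046]); p=np.array([.5309,-.3186,.1316])
for z in(.16,.06,.002):print(delta(p+[0,0,z],T))
E
python3 d.py
```

```text
t: 22.15
tool_pos: [0.5317, -0.3166, 0.2923]
ee_rot: [-0.185, 2.645, 0.047]
contact_force: [-0.2, -0.1, -1.6]
width: 0.0391
finger_force: 61.9
([0.0013, -0.0018, 0.0002], [0.0017, 0.0004, 0.0029])
([0.0484, -0.0019, 0.0884], [0.0017, 0.0004, 0.0029])
([0.0757, -0.0019, 0.1395], [0.0017, 0.0004, 0.0029])
```

```bash
python3 steer.py '[[0.001,-0.002,0,0.002,0,0.003],[0.011,-0.002,0.019,0.002,0,0.003],[0.022,-0.002,0.039,0.002,0,0.003],[0.033,-0.002,0.059,0.002,0,0.003],[0.043,-0.002,0.078,0.002,0,0.003],[0.048,-0.002,0.088,0.002,0,0.003],[0.048,-0.002,0.088,0.002,0,0.003],[0.048,-0.002,0.088,0.002,0,0.003]]';python3 d.py
```

```text
t: 23.15
tool_pos: [0.531, -0.321, 0.1929]
ee_rot: [-0.177, 2.644, 0.043]
contact_force: [0.8, 0.1, -1.7]
width: 0.0393
finger_force: 62.0
([-0.0468, 0.0024, -0.0869], [-0.0028, 0.0018, -0.0022])
([0.0004, 0.0024, 0.0012], [-0.0028, 0.0018, -0.0022])
([0.0278, 0.0025, 0.0523], [-0.0028, 0.0018, -0.0022])
```

```bash
python3 steer.py '[[0,0.002,0.001,-0.002,0.001,-0.002],[0.007,0.002,0.014,-0.002,0.001,-0.002],[0.014,0.002,0.027,-0.002,0.001,-0.002],[0.02,0.002,0.038,-0.002,0.001,-0.002],[0.024,0.002,0.045,-0.002,0.001,-0.002],[0.024,0.002,0.045,-0.002,0.001,-0.002]]';python3 d.py|tail -1
```

```text
t: 23.9
tool_pos: [0.5298, -0.3185, 0.1397]
ee_rot: [-0.18, 2.648, 0.049]
contact_force: [-0.3, 0.3, -1.3]
width: 0.0391
finger_force: 62.0
([0.0019, -0.0003, 0.0059], [0.0019, -0.0014, -0.0016])
```

```bash
python3 steer.py '[[0.001,0,0.003,0,0,0],[0.002,0,0.006,0,0,0],[0.0025,0,0.007,0,0,0],[0.0025,0,0.007,0,0,0]]';python3 d.py|tail -1
```

```text
t: 24.4
tool_pos: [0.5313, -0.3185, 0.1335]
ee_rot: [-0.18, 2.647, 0.047]
contact_force: [-0.5, 0.7, -1.4]
width: 0.0393
finger_force: 62.0
([0.0003, -0.0, -0.0003], [0.0004, -0.0005, -0.0007])
```

```bash
python3 steer.py '[[0.0007,0,0.0015,0,0,0],[0.001,0,0.002,0,0,0],[0.001,0,0.002,0,0,0]]'; python3 steer.py '[[0,0,0,0,0,0],[0,0,0,0,0,0],[0,0,0,0,0,0],[0,0,0,0,0,0],[0,0,0,0,0,0]]' 0.085
```

```text
t: 24.78
tool_pos: [0.5315, -0.3186, 0.1319]
ee_rot: [-0.18, 2.646, 0.046]
contact_force: [-4.2, 0.3, 4.9]
width: 0.0392
finger_force: 63.0
t: 25.4
tool_pos: [0.5314, -0.3185, 0.1311]
ee_rot: [-0.18, 2.647, 0.047]
contact_force: [-1.2, -0.8, 0.5]
width: 0.0849
finger_force: 0.0
```

```bash
python3 steer.py '[[0,0,-0.03,0,0,0],[0,0,-0.07,0,0,0],[0,0,-0.12,0,0,0],[0,0,-0.15,0,0,0],[0,0,-0.15,0,0,0],[0,0,-0.15,0,0,0],[0,0,-0.15,0,0,0]]'
python3 - <<'E'
from workcell import ctrl
import cv2,numpy as np
d=[cv2.cvtColor(ctrl.read_camera(n)["image"],cv2.COLOR_RGB2BGR) for n in("scene","side")]
cv2.imwrite("pics/end.png",np.hstack([cv2.resize(d[0][150:300,90:330],None,fx=1.66,fy=1.66),cv2.resize(d[1][190:340,200:440],None,fx=1.66,fy=1.66)]))
for n,(x,y) in(("scene",(110,180)),): pass
E
```

```text
t: 26.28
tool_pos: [0.4614, -0.3274, 0.2622]
ee_rot: [-0.181, 2.648, 0.05]
contact_force: [-0.3, -0.4, -0.2]
width: 0.0852
finger_force: 0.0
```

View pics/end.png

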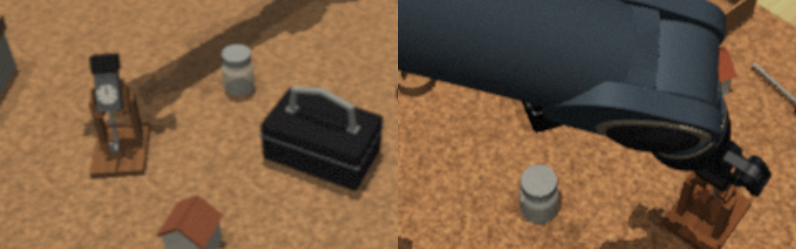

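The scene view shows the scale back in its rest at (105,85) in the crop and the case standing at (322,135). The gripper is clear of both, so I'm handing in.

```bash
python3 -c "
from workcell import ctrl
print(ctrl.close_job())"
```

```text
the job is handed in; nothing more can be done
None
```

I weighed the case at about 0.6 kg, hanging level about 5 cm clear for over 2 s. I then set it down where it stood, put the scale back in its rest, and handed the job in at about 26 s; no verdict was printed.

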